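# Find the concealed catch and spring the battery tray

### The job

The battery tray in the front of the grey power unit is held by a concealed catch: a black button sunk somewhere along the black strip inlaid in the unit's flat top. Feel along the strip with a fingertip for the place that gives, press the button down until the tray springs out, then take the hand away. Let the tray come out by itself without touching it, grip and lift nothing, and leave the things standing around alone.

Things in the scene. Friction and masses are not known exactly. Their poses are not given: they have to be found in the camera images.
- unit: grey power unit, a rounded metal case fixed to the table, 160 (x) x 320 (y) x 75 (z) mm. Origin: centre of its underside, on the table; z up, its -x side is the front with the battery tray, y runs along the inlaid strip. Its flat top is 75 mm up; a groove in it, x from -26 to +26 mm, y from -70 to +70 mm, is floored by a hard, rigid black strip 2 mm below the top (73 mm up)
- strip_mid (a point): middle of the groove, on the strip's surface; axes as the unit's. One button is let into the strip: black too, 46 (x) x 50 (y) mm, in a hole of 48 x 52 mm, its surface 2 mm below the strip's, a fine seam round it. Its centre is at x = 0 and an unknown y from -40 to +40 mm, other each time. It can be pressed only by a fingertip wholly inside the hole
- catch (a joint): how far the concealed button is pressed straight down, m: 0 at rest, 0.008 at its stop. Sprung: it starts to move at about 2 N, takes about 5 N at the stop, and comes back up when let go. The tray is released at about 0.005
- tray: black battery tray in the middle of the unit's front, front plate 149 mm wide and 44 mm high, six round cells in it; not to be touched. Its origin coincides with the unit's while it is shut and moves 40 mm along the unit's -x when it is fully out. When the catch is pressed about 5 mm a spring of 3 to 5 N drives it fully out within 0.6 s, and it stays out when the button is let go
- tape_measure: yellow tape measure, 34 x 75 x 62 mm, loose, standing beside the unit; origin at the centre of its underside; bystander
- blade_case: small red blade case, 77 x 24 x 13 mm, loose, lying in front of the unit beside the tray's path; origin at the centre of its underside; bystander
- mini_spray: small light-blue spray bottle, 41 mm across, 136 mm tall, loose, standing behind the unit; origin at the centre of its underside; bystander
- foam_block: blue and black foam hand block, 47 x 87 x 32 mm, loose, lying behind the unit; origin at the centre of its underside; bystander

How it is judged:
By the outcome, as a careful person would: the job done as asked, in the order asked, and still so for the second after the job is handed in, with the robot touching nothing.
It also fails if it takes over 48 s, if anything falls off the work surface, if the arm or the gripper's body presses on something with over 40 N, if the wrist force passes 120 N, or if a joint passes its speed limit or range.

### The arm

A 6-joint arm with a two-finger parallel gripper is mounted at the origin on a cart in front of the work surface, level with it; the furniture and walls round the work are solid. World frame = base frame: x ahead of the robot, y to its left, z up, the work surface at z = 0. Lengths are in m, angles in rad, forces in N, time in s.
With the tool pointing down it reaches from about 0.3 to 1 m from the base axis. Payload 5.1 kg.
Tool frame: the origin (TCP) lies at the centre of the arm's flange, where the gripper is bolted on; the fingertips stand 190 mm ahead of it and the grasp point (between the pads) lies 171 mm ahead of it; z points along the fingers, y is the line along which they close (so a half turn about z gives the same grasp; the last joint's range is limited). The gripper opens to 95 mm and grips with 3 to 60 N. Pads are 20 mm wide; open, the fingers measure 119 mm over their backs; the gripper's body (75 mm by 180 mm) begins 59 mm behind the grasp point.
Start: joints at [1.125, 0.124, 1.65, -0, 1.367, -0.083], TCP at [0.231, 0.608, 0.405] pointing down, gripper open.
Joint ranges: [-2.61, 2.61], [-1.02, 2.33], [0.03, 2.71], [-1.35, 4.49], [0.32, 2.68], [-2.91, 2.91]. Speed limits (rad/s): [2.57, 2.57, 3.14, 3.14, 3.14, 3.14].

### API

Orientations are given as a unit quaternion [w, x, y, z].
In Python, from rig import robot, read_camera gives the robot as it stands. The module is installed in compiled form; this text tells all that it offers.
- The arm moves only by the tool servo_tool, never from a script. Its arguments are lists of equal length, an entry for each row: "gripper": the opening in per cent of the stroke, from 0 (shut) to 100 (fully open); "offset": the shift along the tool's x, y, z in units of 30 mm (1.0 is 30 mm), a list of three; "angular": the turn, a rotation vector about the tool's x, y, z in units of 4 degrees (1.0 is 4 degrees), a list of three. In form: {"gripper": [gripper, ...], "offset": [[tx, ty, tz], ...], "angular": [[ax, ay, az], ...]}. A call has 1 to 8 rows; each row shifts and turns the commanded pose from where the row before left it, along the tool's axes as they then stand; what a row does not reach is not made up. A row lasts 1/12 s, in which the tool goes at most 41.7 mm and 7.16 degrees, less where a joint would pass 70% of its speed; a pose out of reach is approached as far as the arm can. A call with a number of a shift or a turn outside -1 to 1 is refused whole. A call with a gripper value outside its range is refused whole. The fingers move at their own pace and stop on an object; the grip force is fixed at half the most. Time passes only in rows, so rows that do not move let the fingers close. It gives the time, the measured TCP pose, the force, the opening and the grip force at its end, in the units of the state.
- robot.get_state(): the state, without advancing time (a new reading comes with each control period).
- read_camera(name): name is "scene" or "top"; returns a dict with "frame" (480x640x3 uint8, red, green, blue), "camera_matrix" (3x3 intrinsics, pixels), "R" (3x3) and "t" (3): a world point X has camera coordinates R X + t. Camera axes: x right, y down, z forward; pixel columns grow to the right and rows downward; lengths in m; the calibration is good to about 2 mm. A picture is of the moment at which its call begins. There is no depth.
- robot.sign_off(): hands the job in; it is judged then, once.
The state is a dict: "time_s": time; "joints": joint angles; "qvel": joint speeds; "joint_torque": joint torques, N m; "eef_pos": TCP position; "ee_rot": TCP orientation; "wrist_force": force on the tool from outside, world axes, zero at the start; "moment": the same for the moment, N m; "opening": opening from 0.0 (shut) to 1.0 (fully open); "grasp_force": force on a finger pad.
Only numpy, scipy, OpenCV 4.12 (cv2) and the standard library are available. Lean on these libraries where they do the work, as an engineer would, in place of code of your own. Each camera call takes 0.05 s, during which the arm holds its last target. There are 200 camera calls.

## Working session

There is one attempt and no reset: what is moved stays moved. The work goes in short steps, Python scripts to look and compute and a tool call to move; the robot and the scene stay as the last step left them, time stands still between calls to the robot, and variables do not carry over. Pictures are saved under pics/ and viewed, at most 10 in all, crops included, and the job is handed in when it is done.

Besides the shell and the picture viewer there is one more tool, called after "Call:" as a command line: name --argument value ..., lists and objects as JSON in quotes. servo_tool: Moves the arm, as the interface text tells. Its arguments: {"type":"object","properties":{"gripper":{"type":"array","items":{"type":"number"}},"offset":{"type":"array","items":{"type":"array","items":{"type":"number"}}},"angular":{"type":"array","items":{"type":"array","items":{"type":"number"}}}},"required":["gripper","offset","angular"]}

```bash
mkdir -p pics; python3 - <<'E'
from rig import robot, read_camera
import cv2,pickle
for n in("top","scene"):
    d=read_camera(n);pickle.dump(d,open(n+'.pkl','wb'))
    cv2.imwrite(f'pics/{n}0.png',d['frame'][:,:,::-1])
s=robot.get_state();print(s)
E
```

```text
{'time_s': 0.1, 'joints': array([ 1.12539843e+00,  1.24450187e-01,  1.65152758e+00, -2.02606825e-05,
        1.36751000e+00, -8.25783857e-02]), 'qvel': array([ 0.0006624 , -0.00173595, -0.00150572,  0.00105251,  0.00050232,
       -0.00196753]), 'joint_torque': array([ 1.04988917e-04, -4.18884766e+01, -3.61096072e+01,  7.76544074e-02,
        4.61265177e-02, -8.17248724e-05]), 'eef_pos': array([0.23061243, 0.60747766, 0.4036088 ]), 'ee_rot': array([-2.37671737e-04,  1.80414273e-01,  9.83590256e-01, -9.17316891e-04]), 'wrist_force': array([-0.00148753, -0.01799268, -0.00177517]), 'moment': array([-0.02677684, -0.03641393, -0.00396524]), 'grasp_force': 0.0, 'opening': 0.99671262649656}
```

View pics/top0.png

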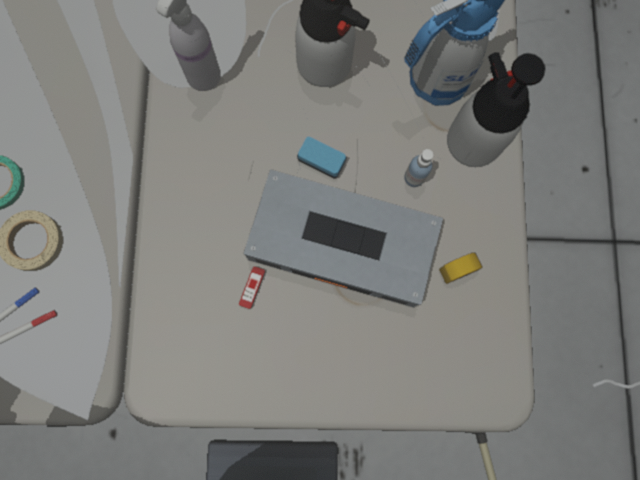

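View pics/scene0.png

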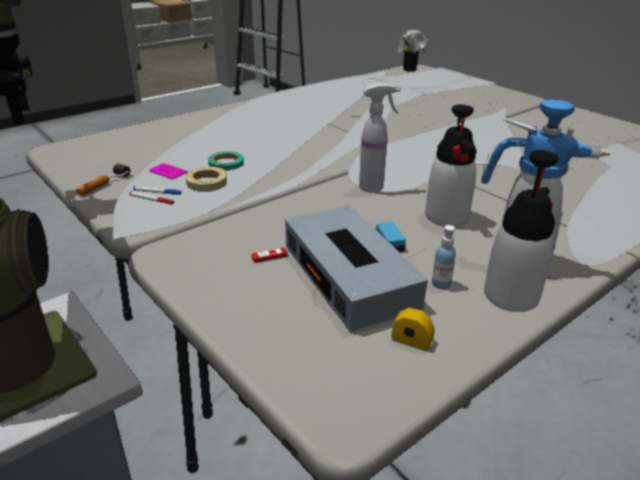

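The top view shows the unit, with its strip at about (304–386, 212–259), and faint seams inside the strip. I'll enlarge it, boost the contrast and rectify it.

```bash
python3 - <<'E'
import cv2,pickle,numpy as np
d=pickle.load(open('top.pkl','rb'))
f=d['frame'][200:272,292:400,::-1]
f=cv2.resize(f,None,fx=7,fy=7,interpolation=cv2.INTER_CUBIC)
f=np.clip((f.astype(float)-10)*3.5,0,255).astype('uint8')
cv2.imwrite('pics/crop.png',f)
print(d['camera_matrix'],d['R'],d['t'])
E
```

```text
[[603.0817408    0.         325.25239219]
 [  0.         603.0817408  238.75551848]
 [  0.           0.           1.        ]] [[ 0.01725566 -0.99950858  0.02616943]
 [-0.98047572 -0.02204312 -0.1954008 ]
 [ 0.19588163 -0.02228672 -0.98037426]] [-0.13117545  0.60406302  1.00793403]
```

View pics/crop.png

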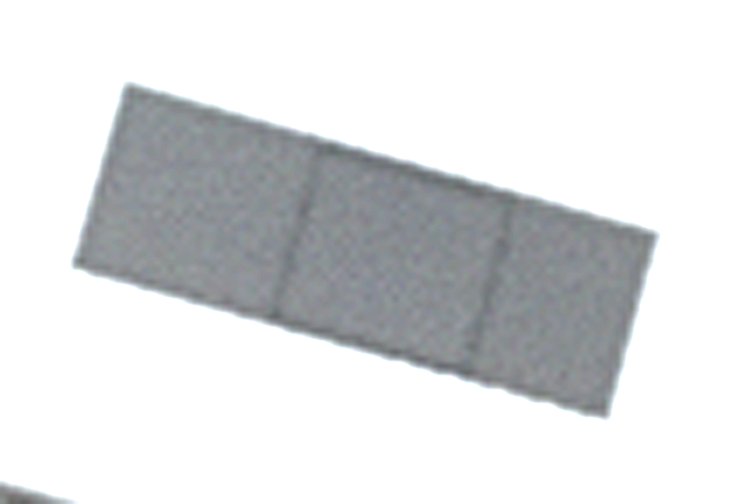

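```bash
cat > h.py <<'E'
import numpy as np,pickle
d=pickle.load(open('top.pkl','rb'));K,R,t=d['camera_matrix'],d['R'],d['t']
def w(u,v,z):
    r=R.T@np.linalg.solve(K,[u,v,1]);c=-R.T@t
    return c+r*(z-c[2])/r[2]
E
python3 - <<'E'
from h import *
from scipy.spatial.transform import Rotation as Ro
c=lambda p,z=.074:w(292+(p[0]+.5)/7-.5,200+(p[1]+.5)/7-.5,z)
A,B,C,D=[c(p) for p in((127,85),(655,233),(608,416),(75,266))]
s=[c(p,.073) for p in((315,142),(278,318),(512,198),(470,370))]
mid=(A+B+C+D)/4; y=(A+D-B-C)[:2]; y/=np.linalg.norm(y); x=np.array([y[1],-y[0]])
print('mid',mid,'x',x,'y',y,'yaw',np.degrees(np.arctan2(x[1],x[0])))
for p in [A,B,C,D]+s: print(((p-mid)[:2]@x*1e3).round(1),((p-mid)[:2]@y*1e3).round(1))
b=np.mean(s,0);print('button',b)
q=np.array([-2.37671737e-04,1.80414273e-01,9.83590256e-01,-9.17316891e-04])
M=Ro.from_quat(q[[1,2,3,0]]).as_matrix();print(M.round(3))
p=np.array([0.23061243,0.60747766,0.4036088])
print('yaw tool y vs unit y',np.degrees(np.arctan2(M[1,1],M[0,1])),np.degrees(np.arctan2(y[1],y[0])))
print('tool delta mm',M.T@(b-p)*1e3)
for n,u,v,z in(('spray',412,183,0),('spraytop',427,155,.13),('big',480,155,0)):
    P=w(u,v,z);print(n,P.round(3),(P[:2]-mid[:2])@x,(P[:2]-mid[:2])@y)
E
```

```text
mid [ 0.61109775 -0.15138918  0.074     ] x [ 0.96712036 -0.2543191 ] y [0.2543191  0.96712036] yaw -14.73324226503456
24.2 69.2
24.2 -68.8
-24.2 -69.3
-24.2 68.9
23.3 19.7
-22.7 16.5
23.1 -31.9
-22.2 -33.2
button [ 0.60962981 -0.15847079  0.073     ]
[[-0.935  0.355 -0.001]
 [ 0.355  0.935 -0.002]
 [ 0.    -0.002 -1.   ]]
yaw tool y vs unit y 69.21221603510091 75.26675773496544
tool delta mm [-626.23010998 -580.94410161  331.6220353 ]
spray [ 0.732 -0.285  0.   ] 0.15062619983368575 -0.0987520270388853
spraytop [ 0.743 -0.289  0.13 ] 0.1625670705424725 -0.09983428599568007
big [ 0.792 -0.419  0.   ] 0.24246144602417963 -0.21246559492439054
```

Seams sit at unit y ≈ +18 and −32 mm, so the button centre is at y ≈ −7 mm. I'll move over it with the fingers shut.

Call:
servo_tool --gripper '[0,0,0,0,0,0,0,0]' --offset '[[-0.87,-0.8,0],[-0.87,-0.8,0],[-0.87,-0.8,0],[-0.87,-0.8,0],[-0.87,-0.8,0],[-0.87,-0.8,0],[-0.87,-0.8,0],[-0.87,-0.8,0]]' --angular '[[0,0,0],[0,0,0],[0,0,0],[0,0,0],[0,0,0],[0,0,0],[0,0,0],[0,0,0]]'

```text
time_s: 0.77
eef_pos: [0.358, 0.3524, 0.4043]
ee_rot: [-0.0, 0.18, 0.984, -0.0]
wrist_force: [0.6, -0.0, 0.9]
opening: 0.498
grasp_force: 0.0
```

Call:
servo_tool --gripper '[0,0,0,0,0,0,0,0]' --offset '[[-0.87,-0.8,0],[-0.87,-0.8,0],[-0.87,-0.8,0],[-0.87,-0.8,0],[-0.87,-0.8,0],[-0.87,-0.8,0],[-0.87,-0.8,0],[-0.87,-0.8,0]]' --angular '[[0,0,0],[0,0,0],[0,0,0],[0,0,0],[0,0,0],[0,0,0],[0,0,0],[0,0,0]]'

```text
time_s: 1.43
eef_pos: [0.4851, 0.0987, 0.4044]
ee_rot: [-0.0, 0.18, 0.984, 0.0]
wrist_force: [1.6, -0.3, 0.1]
opening: 0.007
grasp_force: 0.0
```

Call:
servo_tool --gripper '[0,0,0,0,0,0,0,0]' --offset '[[-0.87,-0.8,0],[-0.87,-0.8,0],[-0.87,-0.8,0],[-0.87,-0.8,0],[-0.87,-0.8,0],[-0.87,-0.8,0],[-0.87,-0.8,0],[0,0,0]]' --angular '[[0,0,0],[0,0,0],[0,0,0],[0,0,0],[0,0,0],[0,0,0],[0,0,-0.75],[0,0,-0.75]]'

```text
time_s: 2.1
eef_pos: [0.5974, -0.1261, 0.4038]
ee_rot: [-0.0, 0.13, 0.992, -0.001]
wrist_force: [-1.8, 0.6, -0.7]
opening: 0.005
grasp_force: 0.0
```

```bash
cat >> h.py <<'E'
def rel(b):
    from rig import robot
    from scipy.spatial.transform import Rotation as Ro
    s=robot.get_state();q=np.array(s['ee_rot']);M=Ro.from_quat(q[[1,2,3,0]]).as_matrix()
    tip=s['eef_pos']+M[:,2]*.19
    print(s['time_s'],'tip',tip,'F',s['wrist_force'],'open',s['opening'],'yaw',np.degrees(np.arctan2(M[1,1],M[0,1])),'z',M[:,2])
    print('delta units',M.T@(np.array(b)-tip)/.03)
B=[.6096,-.1585,.073]
E
python3 -c "from h import *;rel(B)"
```

```text
2.1 tip [ 0.59735365 -0.12644988  0.2137604 ] F [-1.75194887  0.5781791  -0.6688168 ] open 0.004645727395709859 yaw 75.10174767840044 z [-3.85584975e-04 -1.79769778e-03 -9.99998310e-01]
delta units [-0.66874195 -0.91885326  4.69376865]
```

Call:
servo_tool --gripper '[0,0,0,0,0,0,0,0]' --offset '[[-0.67,-0.92,0],[0,0,0.8],[0,0,0.8],[0,0,0.8],[0,0,0.8],[0,0,0.6],[0,0,0.3],[0,0,0]]' --angular '[[0,0,0],[0,0,0],[0,0,0],[0,0,0],[0,0,0],[0,0,0],[0,0,0],[0,0,0]]'

```text
time_s: 2.77
eef_pos: [0.6073, -0.1529, 0.2783]
ee_rot: [-0.003, 0.129, 0.992, 0.001]
wrist_force: [-0.7, -0.2, -0.4]
opening: 0.005
grasp_force: 0.0
```

```bash
python3 - <<'E'
from h import *
rel(B)
from rig import read_camera
import cv2
a=[cv2.resize(read_camera(n)['frame'][v:v+150,u:u+200,::-1],None,fx=4,fy=4,interpolation=cv2.INTER_CUBIC) for n,u,v in(("top",245,160),("scene",270,180))]
cv2.imwrite('pics/near.png',cv2.resize(np.hstack(a),(800,300)))
E
```

```text
2.7667 tip [ 0.60625865 -0.15254582  0.08830279] F [-0.70833706 -0.20663353 -0.36401878] open 0.004799805117382683 yaw 75.21388272620874 z [-0.00573565  0.00195664 -0.99998164]
delta units [-0.16142277 -0.16369376  0.50905634]
```

View pics/near.png

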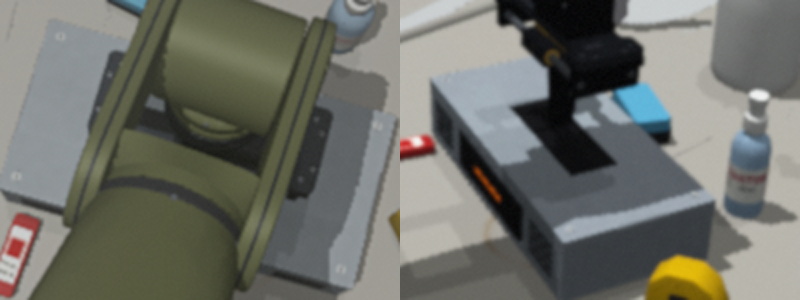

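The fingertip is over the strip, with clearance to the bystanders. I'll centre it, then descend and feel.

Call:
servo_tool --gripper '[0,0,0,0,0,0]' --offset '[[-0.16,-0.16,0],[0,0,0],[0,0,0.2],[0,0,0.2],[0,0,0.12],[0,0,0]]' --angular '[[0,0,0],[0,0,0],[0,0,0],[0,0,0],[0,0,0],[0,0,0]]'

```text
time_s: 3.37
eef_pos: [0.6113, -0.1589, 0.2645]
ee_rot: [-0.001, 0.129, 0.992, 0.0]
wrist_force: [-0.7, 0.5, 0.1]
opening: 0.009
grasp_force: 0.0
```

```bash
python3 -c "from h import *;rel(B)"
```

```text
3.3667 tip [ 0.6108115  -0.15872587  0.07453107] F [-0.70891215  0.54833392  0.0995814 ] open 0.008712526684827838 yaw 75.2138988623411 z [-2.44965842e-03  8.72243518e-04 -9.99996619e-01]
delta units [ 0.04083505 -0.00303774  0.05114087]
```

Call:
servo_tool --gripper '[0,0,0]' --offset '[[0,0,0.1],[0,0,0.1],[0,0,0]]' --angular '[[0,0,0],[0,0,0],[0,0,0]]'

```text
time_s: 3.62
eef_pos: [0.6119, -0.1591, 0.2601]
ee_rot: [0.0, 0.129, 0.992, -0.0]
wrist_force: [0.1, 0.3, 0.3]
opening: 0.006
grasp_force: 0.0
```

```bash
python3 -c "from h import *;rel(B)"
```

```text
3.6167 tip [ 0.61195055 -0.15910607  0.07009433] F [0.0761628  0.30255369 0.28982701] open 0.006300172874530899 yaw 75.21653418326062 z [ 1.72724783e-04 -2.61229690e-05 -9.99999985e-01]
delta units [ 0.08089618 -0.00045735 -0.09686977]
```

The tip is below strip level with no force, so it is in the button's hole. Next I press in small steps.

Call:
servo_tool --gripper '[0,0,0]' --offset '[[0.06,0,0.05],[0,0,0.05],[0,0,0]]' --angular '[[0,0,0],[0,0,0],[0,0,0]]'

```text
time_s: 3.87
eef_pos: [0.6109, -0.1589, 0.2588]
ee_rot: [0.002, 0.129, 0.992, -0.0]
wrist_force: [3.1, -0.6, 3.4]
opening: 0.004
grasp_force: 1.9
```

Call:
servo_tool --gripper '[0,0,0]' --offset '[[0,0,0.04],[0,0,0.04],[0,0,0]]' --angular '[[0,0,0],[0,0,0],[0,0,0]]'

```text
time_s: 4.12
eef_pos: [0.6109, -0.1589, 0.2561]
ee_rot: [0.002, 0.129, 0.992, -0.0]
wrist_force: [5.3, -0.3, 4.4]
opening: 0.005
grasp_force: 2.1
```

```bash
python3 - <<'E'
from h import *
rel(B)
from rig import read_camera
import cv2
f=read_camera("scene")['frame'][180:330,240:440,::-1]
cv2.imwrite('pics/press.png',cv2.resize(f,None,fx=3,fy=3,interpolation=cv2.INTER_CUBIC))
E
```

```text
4.1167 tip [ 0.61161376 -0.15910133  0.06611749] F [ 5.31548121 -0.30250506  4.39241461] open 0.005183982079128955 yaw 75.21155574569518 z [ 0.00390158 -0.00115878 -0.99999172]
delta units [ 0.06908424  0.00221811 -0.22970031]
```

View pics/press.png

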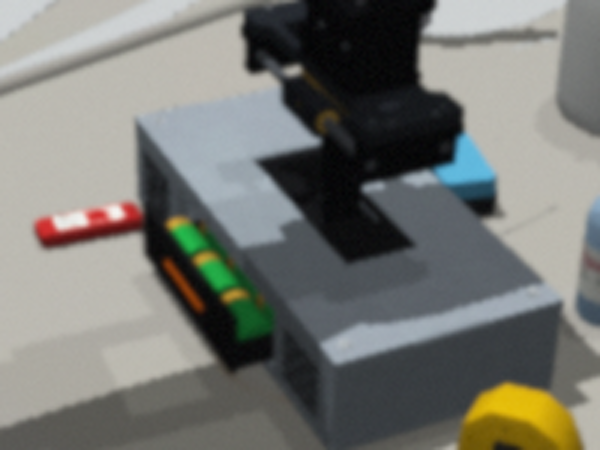

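The tray is out at about (215, 290), with its green cells showing. I'll hold briefly, then lift straight up.

Call:
servo_tool --gripper '[0,0,0,0,0,0,0,0]' --offset '[[0,0,0],[0,0,0],[0,0,0],[0,0,0],[0,0,-0.1],[0,0,-0.2],[0,0,-0.5],[0,0,-0.7]]' --angular '[[0,0,0],[0,0,0],[0,0,0],[0,0,0],[0,0,0],[0,0,0],[0,0,0],[0,0,0]]'

```text
time_s: 4.83
eef_pos: [0.6082, -0.1581, 0.2961]
ee_rot: [-0.005, 0.129, 0.992, 0.001]
wrist_force: [-0.1, -0.3, -0.4]
opening: 0.007
grasp_force: 0.0
```

Call:
servo_tool --gripper '[0,0,0,0,0,0,0,0]' --offset '[[0,0,-0.8],[0,0,-0.8],[0,0,-0.8],[0,0,-0.8],[0,0,-0.8],[0,0,-0.4],[0,0,0],[0,0,0]]' --angular '[[0,0,0],[0,0,0],[0,0,0],[0,0,0],[0,0,0],[0,0,0],[0,0,0],[0,0,0]]'

```text
time_s: 5.5
eef_pos: [0.6097, -0.1586, 0.4308]
ee_rot: [-0.001, 0.129, 0.992, 0.0]
wrist_force: [-0.2, -0.4, -0.3]
opening: 0.004
grasp_force: 0.0
```

```bash
python3 - <<'E'
from h import *
rel(B)
from rig import read_camera
import cv2
cv2.imwrite('pics/end.png',read_camera("scene")['frame'][:,:,::-1])
E
```

```text
5.5 tip [ 0.60937484 -0.15847062  0.24081626] F [-0.22056232 -0.44430289 -0.34174524] open 0.003716056242412086 yaw 75.20917879332804 z [-1.83669178e-03  5.48034761e-04 -9.99998163e-01]
delta units [-1.82230880e-02  6.28143685e-04  5.59385079e+00]
```

View pics/end.png

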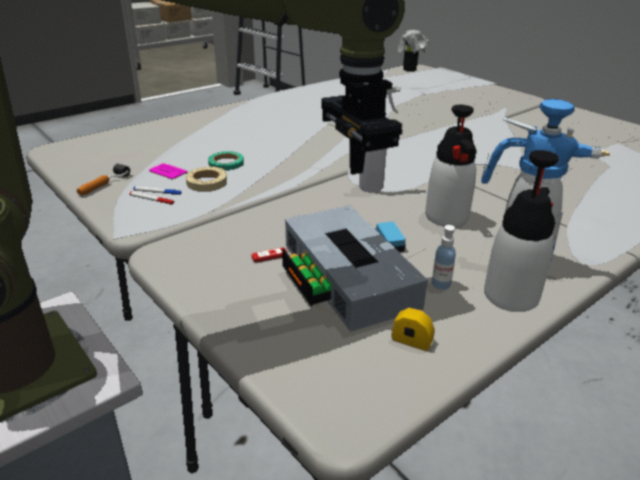

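The tray stands out at about (307, 277), the bystanders are undisturbed, and the hand is clear above.

```bash
python3 -c "from rig import robot;print(robot.sign_off())"
```

```text
the job is handed in; nothing more can be done
None
```

The button was pressed and the battery tray sprang out by itself; the hand is clear, the bystanders look unmoved, and the job is handed in at about 5.5 s; I found the button by its seams in the camera image and checked it by touch there, not by feeling along the whole strip.

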